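# Level the slide-staining plate and prove it under hand pressure

### The job

Level the aluminium slide-staining plate: stand the round spirit level in the engraved circle in the middle of the plate and let go of it, then turn the black knurled knob of the plate's screw foot until the bubble comes to rest wholly inside the black ring. Then press down on top of the level with light hand pressure, about 10 N (a kilogram's weight), so that the feet take load, and keep pressing: finish while still pressing, with the bubble still inside the ring. Leave the bottle, the jar and the slide box where they stand, and never bear down hard on the level's glass.

Things in the scene. Friction and masses are not known exactly. Their poses are not given: they have to be found in the camera images.
- level: round spirit level, an aluminium puck 60 mm in diameter and 30 mm high, about 0.2 kg, loose on the bench at the start; origin at the centre of its underside, z up. Its green vial shows in the top inside a 5 mm wide rim; the top is covered level with the rim and may be pressed anywhere. Any yaw will do.
- vial_centre (a point): the point on the level's axis 25 mm above its underside: the middle of the black ring (inner diameter 20 mm) of the vial
- bubble (a point): centre of the pale bubble, a disc 14 mm in diameter that floats in the green vial to its higher side, 0.55 mm for each milliradian of slope, and settles within about 1 s; it is wholly inside the black ring when its centre is within 3 mm horizontally of vial_centre
- plate: the aluminium plate, 160 mm (its x) by 200 mm (its y), 8 mm thick, its top about 45 mm above the bench, on two set rear feet and one screw foot in front; origin in its underside midway between the rear feet, 60 mm behind its middle; x points from the screw foot to the rear feet, z up. It stands fast on the bench and tips only by the screw, 4 mrad per rad
- plate_centre (a point): middle of the plate's top face, where a circle 70 mm in diameter is engraved; axes as the plate's. The plate starts within 1 degree of level and never slopes sideways (along y)
- knob_grip (a point): on the upright axis of the screw foot's black knurled knob, 10 mm below the knob's top and 73 mm above the bench: the height to grip it. The knob is 40 mm in diameter and 28 mm high, its underside 10 mm above the plate, on a tongue of the plate 100 mm in front of plate_centre (along the plate's -x). It keeps its height as it turns
- alcohol_bottle: bystander: white bottle with a blue cap, 60 mm in diameter, 135 mm high; origin at the centre of its underside
- stain_jar: bystander: amber jar with a white cap, 52 mm in diameter, 75 mm high; origin at the centre of its underside
- slide_box: bystander: flat blue slide box with a white lid, 87 mm by 36 mm, 32 mm high, long along its x; origin at the centre of its underside
- foot_screw: the knob with its screw, right-hand thread; origin on its axis, in the knob's underside. Turned clockwise as seen from above it raises the plate's front (screw) end and so moves the bubble towards the plate's front, 2.2 mm per rad; anticlockwise the opposite. It turns stiffly (0.1 N m), stays where it is left, and starts 2 to 3.5 rad away from level
Things that resemble listed ones, but are neither listed nor needed, are in the scene too. There is more than one size of the level; the one meant has the size given above.

How it is judged (in metres and radians):
On the way, in this order (a step that is already met when the one before it is completed fails the run):
1. the level stands in the middle of the plate, let go (horizontal distance between level and plate_centre below 0.025 m and contact force between level and plate above 0.7 N and contact force between level and the arm below 0.1 N and contact force between level and the fingers below 0.1 N and linear speed of level below 0.01 m/s), for 0.3 s.
2. the foot has been turned so that the bubble rests wholly inside the ring while the level lies free on the plate (all of step 1 and horizontal distance between bubble and vial_centre below 0.003 m and angle between plate_centre's own z axis and vertical below 0.0065 rad), for 0.5 s.
At the end, for the whole second after the job is handed in: The fingers are still pressing the level on the plate: 5 to 22 N between level and plate (more than 3 N of it from the fingers), the level at rest within 25 mm of the plate's middle, the bubble's centre within 3 mm of the ring's centre, the plate within 6.5 mrad of level (contact force between level and plate between 5 and 22 N and contact force between level and the fingers above 3 N and horizontal distance between bubble and vial_centre below 0.003 m and angle between plate_centre's own z axis and vertical below 0.0065 rad and horizontal distance between level and plate_centre below 0.025 m and linear speed of level below 0.01 m/s); the arm keeps its last pose, push and grip.
It fails at once if the bottle, the jar or the slide box was shifted by more than 20 mm (distance of any of alcohol_bottle, stain_jar, slide_box from where it was at the start of the episode above 0.02 m).
It fails at once if the level was pressed or knocked on the plate with more than 45 N (contact force between level and plate above 45 N).
It also fails if it takes over 72 s, if anything falls off the work surface, if the arm or the gripper's body presses on something with over 40 N, if the wrist force passes 120 N, or if a joint passes its speed limit or range.

### The arm

A 6-joint arm with a two-finger parallel gripper is mounted at the origin on the work surface. World frame = base frame: x ahead of the robot, y to its left, z up, the work surface at z = 0. Lengths are in m, angles in degrees, forces in N, time in s.
With the tool pointing down it reaches from about 0.25 to 0.725 m from the base axis. Payload 9.7 kg.
Tool frame: the origin (TCP) lies midway between the tips of the shut fingers; the grasp point (between the pads) lies 19 mm behind it (grip_point_offset is the distance from the TCP to the grasp point, in m); y points along the fingers, z is the direction in which the jaws open and shut, and the axes are right-handed (so a half turn about y gives the same grasp; the last joint's range is limited). The gripper opens to 85 mm and grips with 20 to 120 N. Pads are 22 mm wide; open, the fingers measure 114 mm over their backs; the gripper's body (76 mm by 85 mm) begins 54 mm behind the grasp point. The pads swing forward as they close: fully open they stand 13 mm farther back than shut.
Start: joints at [-70.015, 4.979, 10.078, 95.1, 0, 90], TCP at [0.188, -0.517, 0.231] pointing down, gripper open.
Joint ranges: [-179.16, 179.16], [-48.56, 103.87], [-65.8, 70.77], [-126.05, 130.52], [-82.76, 87.17], [-180, 180]. Speed limits (degrees/s): [127.2, 127.2, 147.25, 180, 180, 180].

### API

Orientations are given as [roll, pitch, yaw] about the fixed x, y, z axes, in that order (R = Rz(yaw) Ry(pitch) Rx(roll)).
In Python, from workcell import get_obs, camera, job_done, grip_point_offset gives the robot as it stands.
- The arm moves only by the tool move_arm, never from a script. Its argument "deltas" is a list that holds one entry, the list of rows, each a list of 4 numbers: the shift along the tool's x, y, z in m, then the turn about the tool's y in degrees. A call has 1 to 5 rows; each row is the pose to reach, as a shift and turn from the pose commanded when the call began, along the tool's axes at that moment; what a row does not reach only later rows make up. A row lasts 1/10 s, in which the tool goes at most 50 mm and 8.59 degrees, less where a joint would pass 70% of its speed; a pose out of reach is approached as far as the arm can. A call with a gripper value outside its range is refused whole. "claw" is the finger opening in m, from 0 to 0.0854, set as the call begins (left out, the last holds). The fingers move at their own pace and stop on an object; "newtons" is the grip in N (left out, the last holds). Time passes only in rows, so rows that repeat a pose let the fingers close. It gives the time, the measured TCP pose, the force and the opening at its end, in the units of the state.
- get_obs(): the state, without advancing time (a new reading comes with each control period).
- camera(name): name is "side" or "top" or "wrist"; returns a dict with "color" (400x640x3 uint8, blue, green, red), "range_z" (400x640 float32, m along the optical axis (not along the pixel's ray), 0 where there is no reading), "fx", "fy", "cx", "cy" (pixels), "T" (4x4, takes a point from camera to world coordinates). Camera axes: x right, y down, z forward; pixel columns grow to the right and rows downward; lengths in m; the calibration is good to about 2 mm. A picture is of the moment at which its call begins.
- job_done(): hands the job in, once; it reports no verdict.
The state is a dict: "time": time; "q": joint angles; "qd": joint speeds; "joint_efforts": joint torques, N m; "ee_pos": TCP position; "tcp_rot": TCP orientation; "wrist_force": force on the tool from outside, world axes, zero at the start; "torque": the same for the moment, N m; "opening": finger opening in m.
Only numpy, scipy, OpenCV 4.12 (cv2) and the standard library are available. Lean on these libraries where they do the work, as an engineer would, in place of code of your own. Each camera call takes 0.05 s, during which the arm holds its last target. There are 200 camera calls.

## Working session

There is one attempt and no reset: what is moved stays moved. The work goes in short steps, Python scripts to look and compute and a tool call to move; the robot and the scene stay as the last step left them, time stands still between calls to the robot, and variables do not carry over. Pictures are saved under pics/ and viewed, about 8 in all and at most 12, crops included, and the job is handed in when it is done.

Besides the shell and the picture viewer there is one more tool, called after ">>>" in YAML: its name, and indented under it one key for each argument. move_arm: Moves the arm, as the interface text tells. Its arguments: {"type":"object","properties":{"deltas":{"type":"array"},"claw":{"type":"number"},"newtons":{"type":"number"}},"required":["deltas"]}

```bash
mkdir -p pics; ls
cat > h.py <<'E'
import numpy as np,cv2
from workcell import get_obs,camera,job_done,grip_point_offset
def cap(n,tag):
    c=camera(n); np.savez(f'{tag}.npz',**c); cv2.imwrite(f'pics/{tag}.png',c['color']); return c
def pt(c,u,v,z=None):
    T=np.array(c['T']); r=np.array([(u-c['cx'])/c['fx'],(v-c['cy'])/c['fy'],1.])
    if z is None: d=float(c['range_z'][int(v),int(u)])
    else: d=(z-T[2,3])/(T[:3,:3]@r)[2]
    return T[:3,:3]@(r*d)+T[:3,3]
E
python3 - <<'E'
from h import *
print(get_obs(),grip_point_offset)
cap('top','top0');cap('side','side0')
E
```

```text
pics
{'time': 0.0, 'q': array([-7.00153439e+01,  5.00994876e+00,  1.00338640e+01,  9.50982117e+01,
       -1.40124070e-03,  9.00015512e+01]), 'qd': array([ 0.04082536,  0.08961544, -0.05262669,  0.10602234, -0.05948074,
       -0.03885924]), 'joint_efforts': array([ 1.40912889e-03, -5.20389426e+01,  4.64801002e+01,  1.62689510e-02,
        4.50229618e-05, -9.32594503e-06]), 'ee_pos': array([ 0.18788945, -0.51667286,  0.23058882]), 'tcp_rot': array([-9.00742964e+01, -1.40325097e-03, -1.60016893e+02]), 'wrist_force': array([ 0.08099414, -0.25910223,  0.28242633]), 'torque': array([ 0.09085255,  0.00872325, -0.00706697]), 'opening': 0.08525133586350354} 0.0187
```

View pics/top0.png

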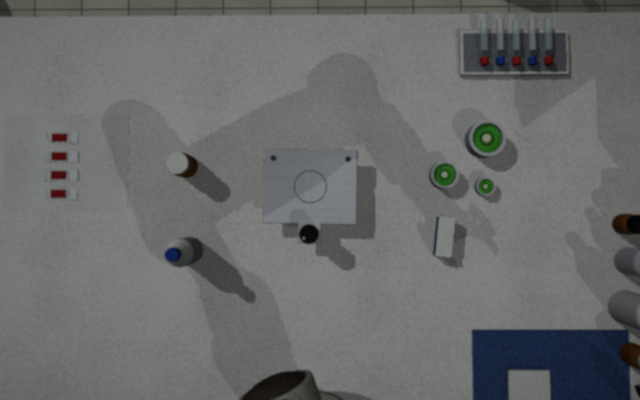

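View pics/side0.png

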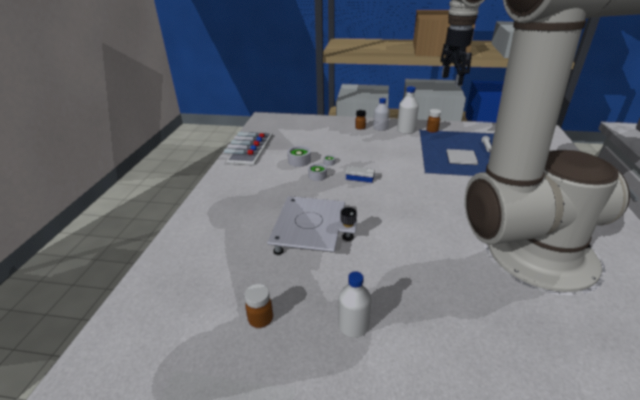

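The top view shows three levels: (487,138) large, (444,175) medium and (485,187) small. The plate's circle is at (310,186) and the knob at (309,234). Next I measure the diameters and make an enlarged crop.

Run:
```python
from h import *
c=dict(np.load('top0.npz'))
print(c['fx'],c['T'].round(3).tolist())
for u,v in [(487,138),(444,175),(485,187),(310,186),(309,230),(440,237),(180,165),(173,254),(270,215),(350,215),(310,150),(310,223),(263,149),(356,149),(356,223),(263,223)]: print(u,v,pt(c,u,v).round(4))
im=c['color'][110:250,255:515]
cv2.imwrite('pics/crop1.png',cv2.resize(im,None,fx=3,fy=3,interpolation=cv2.INTER_CUBIC))
# levels segmentation by height
ys,xs=np.mgrid[0:400,0:640]
T=c['T'];d=c['range_z'];P=np.stack([(xs-c['cx'])/c['fx']*d,(ys-c['cy'])/c['fy']*d,d],-1)@T[:3,:3].T+T[:3,3]
m=((P[...,2]>0.012)&(d>0)).astype(np.uint8); m[:, :250]=0; m[:110]=0; m[260:]=0
n,l,s,ce=cv2.connectedComponentsWithStats(m)
for i in range(1,n):
    q=P[l==i]; q=q[q[:,2]>np.percentile(q[:,2],90)-.006]
    if len(q)>30: print(ce[i].round(1),s[i][:5],'ctr',((q.min(0)+q.max(0))/2).round(4),'ext',np.ptp(q,0).round(4),np.median(q[:,2]).round(4))
```

```text
500.22940230763544 [[-0.003, -0.999, 0.042, 0.501], [-1.0, 0.003, 0.011, -0.037], [-0.012, -0.042, -0.999, 1.111], [0.0, 0.0, 0.0, 1.0]]
487 138 [ 0.6651 -0.3774  0.0383]
444 175 [ 0.5867 -0.287   0.0265]
485 187 [ 0.5606 -0.3764  0.0222]
310 186 [0.5626 0.0026 0.0488]
309 230 [0.4702 0.0036 0.0817]
440 237 [ 0.4531 -0.2751  0.0334]
180 165 [0.6058 0.2724 0.0757]
173 254 [0.4257 0.2671 0.134 ]
270 215 [0.5012 0.0881 0.0454]
350 215 [ 0.5008 -0.0822  0.0458]
310 150 [0.6397 0.0026 0.0473]
310 223 [0.484  0.003  0.0436]
263 149 [6.486e-01 1.093e-01 1.000e-04]
356 149 [ 0.6479 -0.0984 -0.0019]
356 223 [ 0.4831 -0.0971  0.0048]
263 223 [0.4842 0.1036 0.0412]
[485.  138.7] [ 465  120   41   38 1190] ctr [ 0.6648 -0.3758  0.0404] ext [0.0779 0.0793 0.0097] 0.0399
[309.5 189.6] [ 263  149   94   96 7391] ctr [0.5421 0.0038 0.0657] ext [0.2013 0.1993 0.0458] 0.0459
[443.2 174.8] [429 161  29  28 644] ctr [ 0.5877 -0.2853  0.0312] ext [0.059  0.0588 0.0103] 0.0294
[484.6 186.3] [475 177  20  19 292] ctr [ 0.5628 -0.3765  0.0214] ext [0.0393 0.0412 0.009 ] 0.0201
[627.1 224.1] [613 214  27  21 491] ctr [ 0.4794 -0.6673  0.0721] ext [0.0392 0.0222 0.0114] 0.0707
[444. 237.] [433 217  22  42 734] ctr [ 0.453  -0.2851  0.0339] ext [0.0857 0.0424 0.0092] 0.0331
[628.3 254. ] [615 248  25  12 256] ctr [ 0.417  -0.666   0.0784] ext [0.0166 0.0136 0.0167] 0.0761
```

View pics/crop1.png

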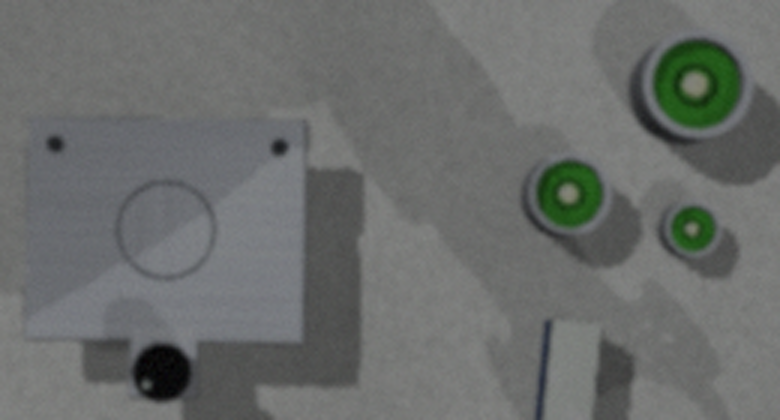

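The medium level at (444,175) is the one meant: its top measures about 59 mm across and 29.4 mm high, against 78 mm and 40 mm for the others. I move over it, then refine its position with the wrist camera.

>>> move_arm:
  deltas:
    - [[-0.045, 0, -0.008, 0], [-0.09, 0, -0.016, 0], [-0.135, 0, -0.024, 0], [-0.18, 0, -0.032, 0], [-0.225, 0, -0.04, 0]]
  claw: 0.085
  newtons: 30

```text
time: 0.6
ee_pos: [0.3871, -0.4012, 0.231]
tcp_rot: [-90.0, -0.0, -160.0]
wrist_force: [-0.5, -0.1, 0.9]
opening: 0.0851
```

>>> move_arm:
  deltas:
    - [[-0.045, 0, -0.008, 0], [-0.09, 0, -0.016, 0], [-0.135, 0, -0.024, 0], [-0.18, 0, -0.032, 0], [-0.21, 0, -0.037, 0]]

```text
time: 1.1
ee_pos: [0.5726, -0.2938, 0.2303]
tcp_rot: [-90.1, -0.0, -159.9]
wrist_force: [0.4, -1.2, -0.6]
opening: 0.085
```

>>> move_arm:
  deltas:
    - [[-0.014, 0, -0.002, 0], [-0.014, 0, -0.002, 0], [-0.014, 0, -0.002, 0]]

```text
time: 1.4
ee_pos: [0.5823, -0.2896, 0.2311]
tcp_rot: [-90.0, -0.0, -160.0]
wrist_force: [-0.3, -0.8, 0.0]
opening: 0.0848
```

Run:
```python
from h import *
o=get_obs();print({k:np.round(o[k],3) for k in('time','q','ee_pos','tcp_rot','wrist_force')})
c=cap('wrist','w1');print(c['T'].round(3).tolist(),c['fx'])
c=cap('top','t1')
```

```text
{'time': np.float64(1.4), 'q': array([-2.64370e+01,  1.96520e+01,  2.72890e+01,  9.76790e+01,
       -1.60000e-02,  1.33587e+02]), 'ee_pos': array([ 0.582, -0.29 ,  0.231]), 'tcp_rot': array([-9.00200e+01, -4.10000e-02, -1.60024e+02]), 'wrist_force': array([-0.288, -0.767,  0.028])}
[[0.342, -0.889, -0.305, 0.661], [-0.94, -0.324, -0.11, -0.262], [-0.001, 0.325, -0.946, 0.374], [0.0, 0.0, 0.0, 1.0]] 352.7520150001434
```

View pics/w1.png

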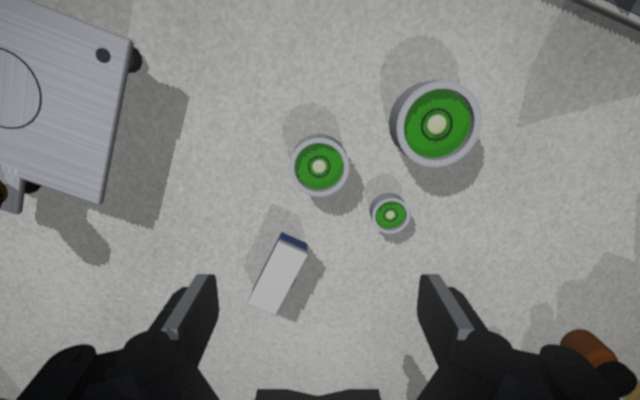

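The wrist view shows the 60 mm level at (320,166), the large one at (437,124), the small one at (391,215) and the slide box at (280,275).

Run:
```python
from h import *
c=dict(np.load('w1.npz'));t=dict(np.load('top0.npz'))
hsv=cv2.cvtColor(c['color'],cv2.COLOR_BGR2HSV)
m=cv2.inRange(hsv,(45,120,40),(75,255,255)); m=cv2.morphologyEx(m,cv2.MORPH_CLOSE,np.ones((15,15)))
for k in cv2.findContours(m,cv2.RETR_EXTERNAL,cv2.CHAIN_APPROX_NONE)[0]:
    if len(k)>30:
        e=cv2.fitEllipse(k); print(np.round(e[0],1),np.round(e[1],1),pt(c,*e[0],z=.03).round(4))
print(pt(t,444.3,174.3,.03),pt(t,310.3,186.5,.045),pt(t,308.7,234.3,.083))
```

```text
[390.2 214.8] [24.  28.5] [ 0.5661 -0.3765  0.03  ]
[318.8 166.1] [43.9 46. ] [ 0.5893 -0.2889  0.03  ]
[436.9 123.3] [60.7 69.7] [ 0.667  -0.3807  0.03  ]
[ 0.58798581 -0.28686387  0.03      ] [0.56176814 0.00214318 0.045     ] [0.4614657 0.004206  0.083    ]
```

>>> move_arm:
  deltas:
    - [[-0.0065, 0.045, 0.001, 0], [-0.0065, 0.09, 0.001, 0], [-0.0065, 0.135, 0.001, 0], [-0.0065, 0.17, 0.001, 0], [-0.0065, 0.185, 0.001, 0]]

```text
time: 2.0
ee_pos: [0.5867, -0.288, 0.0428]
tcp_rot: [-90.2, -0.2, -160.1]
wrist_force: [-0.6, 0.2, -1.4]
opening: 0.0852
```

>>> move_arm:
  deltas:
    - [[0, 0.012, 0, 0], [0, 0.025, 0, 0], [0, 0.038, 0, 0], [0, 0.043, 0, 0], [0, 0.043, 0, 0]]

```text
time: 2.5
ee_pos: [0.5892, -0.2878, 0.0028]
tcp_rot: [-90.0, -0.0, -160.0]
wrist_force: [-0.2, 0.0, 0.3]
opening: 0.0852
```

>>> move_arm:
  deltas:
    - [[0, 0, 0, 0], [0, 0, 0, 0], [0, 0, 0, 0], [0, 0, 0, 0], [0, 0, 0, 0]]
  claw: 0.05
  newtons: 40

```text
time: 3.0
ee_pos: [0.59, -0.2882, 0.0044]
tcp_rot: [-89.9, 0.1, -160.0]
wrist_force: [1.1, -0.2, 6.7]
opening: 0.0587
```

>>> move_arm:
  deltas:
    - [[0, 0, 0, 0], [0, 0, 0, 0], [0, 0, 0, 0], [0, 0, 0, 0], [0, 0, 0, 0]]

```text
time: 3.5
ee_pos: [0.59, -0.2882, 0.0045]
tcp_rot: [-89.9, 0.1, -160.0]
wrist_force: [-0.5, -0.6, 6.1]
opening: 0.0588
```

>>> move_arm:
  deltas:
    - [[0, -0.02, 0, 0], [0, -0.045, 0, 0], [0, -0.08, 0, 0], [0, -0.11, 0, 0], [0, -0.12, 0, 0]]

```text
time: 4.0
ee_pos: [0.5904, -0.2884, 0.1267]
tcp_rot: [-89.8, 0.2, -160.0]
wrist_force: [0.6, 0.6, -1.1]
opening: 0.0585
```

>>> move_arm:
  deltas:
    - [[-0.005, 0, -0.02, 0], [-0.015, 0, -0.06, 0], [-0.026, 0, -0.1, 0], [-0.036, 0, -0.14, 0], [-0.047, 0, -0.18, 0]]

```text
time: 4.5
ee_pos: [0.5711, -0.1012, 0.1217]
tcp_rot: [-90.1, -0.1, -160.0]
wrist_force: [0.6, 1.0, -1.1]
opening: 0.0587
```

>>> move_arm:
  deltas:
    - [[-0.01, 0, -0.04, 0], [-0.018, 0, -0.07, 0], [-0.024, 0, -0.092, 0], [-0.0265, 0, -0.102, 0], [-0.0265, 0, -0.102, 0]]

```text
time: 5.0
ee_pos: [0.5617, 0.0031, 0.1224]
tcp_rot: [-90.0, -0.1, -159.9]
wrist_force: [-0.2, -0.5, -1.7]
opening: 0.0585
```

Run:
```python
from h import *
o=get_obs();print({k:np.round(o[k],4) for k in('time','q','ee_pos','tcp_rot','wrist_force','opening')})
c=cap('wrist','w2');t=cap('top','t2');s=cap('side','s2')
cv2.imwrite('pics/m2.png',np.hstack([c['color'],cv2.resize(s['color'][120:300,220:420],(444,400))])[:, :].copy())
im=cv2.imread('pics/m2.png');cv2.imwrite('pics/m2.png',cv2.resize(im,(800,int(800*400/1084))))
```

```text
{'time': np.float64(5.0), 'q': array([ 3.12700e-01,  5.85030e+00, -1.01750e+00,  8.31968e+01,
       -2.00000e-04,  1.60230e+02]), 'ee_pos': array([0.5617, 0.0031, 0.1224]), 'tcp_rot': array([-9.002160e+01, -6.080000e-02, -1.599172e+02]), 'wrist_force': array([-0.216 , -0.4985, -1.6991]), 'opening': np.float64(0.0585)}
```

View pics/m2.png

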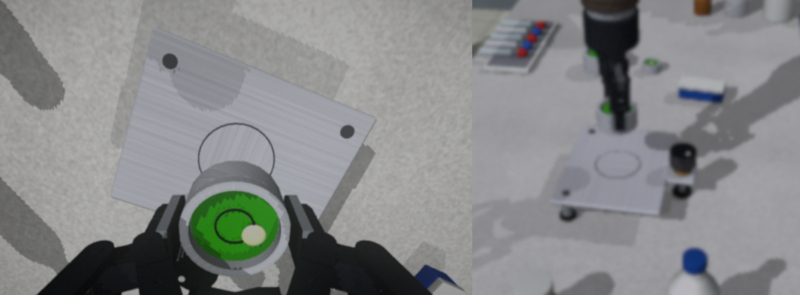

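>>> move_arm:
  deltas:
    - [[0, 0.02, 0, 0], [0, 0.045, 0, 0], [0, 0.06, 0, 0], [0, 0.067, 0, 0], [0, 0.067, 0, 0]]

```text
time: 5.65
ee_pos: [0.5617, 0.0017, 0.0555]
tcp_rot: [-90.0, -0.1, -160.1]
wrist_force: [-0.5, 0.3, -1.4]
opening: 0.0586
```

>>> move_arm:
  deltas:
    - [[0, 0.0015, 0, 0], [0, 0.003, 0, 0], [0, 0.0045, 0, 0], [0, 0.0045, 0, 0]]

```text
time: 6.05
ee_pos: [0.5622, 0.0023, 0.052]
tcp_rot: [-90.0, 0.0, -160.0]
wrist_force: [-0.5, 0.9, -1.6]
opening: 0.0589
```

>>> move_arm:
  deltas:
    - [[0, 0.001, 0, 0], [0, 0.0015, 0, 0], [0, 0.0015, 0, 0]]

```text
time: 6.35
ee_pos: [0.562, 0.0023, 0.0502]
tcp_rot: [-90.0, -0.0, -160.0]
wrist_force: [0.5, -0.3, -1.6]
opening: 0.0586
```

>>> move_arm:
  deltas:
    - [[0, 0.001, 0, 0], [0, 0.0015, 0, 0], [0, 0.0015, 0, 0]]

```text
time: 6.65
ee_pos: [0.5621, 0.0022, 0.0491]
tcp_rot: [-90.0, 0.0, -160.0]
wrist_force: [-1.0, -0.1, 1.2]
opening: 0.0585
```

>>> move_arm:
  deltas:
    - [[0, 0, 0, 0], [0, 0, 0, 0], [0, 0, 0, 0], [0, 0, 0, 0], [0, 0, 0, 0]]
  claw: 0.085

```text
time: 7.15
ee_pos: [0.5621, 0.0023, 0.0487]
tcp_rot: [-90.0, -0.0, -160.0]
wrist_force: [0.5, -0.8, 0.6]
opening: 0.0852
```

>>> move_arm:
  deltas:
    - [[0, -0.02, 0, 0], [0, -0.05, 0, 0], [0, -0.085, 0, 0], [0, -0.1, 0, 0], [0, -0.1, 0, 0]]

```text
time: 7.65
ee_pos: [0.5632, 0.0023, 0.151]
tcp_rot: [-89.9, 0.2, -160.0]
wrist_force: [0.5, -0.0, -1.0]
opening: 0.085
```

>>> move_arm:
  deltas:
    - [[0.03, 0, -0.011, 0], [0.065, 0, -0.025, 0], [0.088, 0, -0.034, 0], [0.0935, 0, -0.036, 0], [0.0935, 0, -0.036, 0]]

```text
time: 8.15
ee_pos: [0.4613, 0.0041, 0.1479]
tcp_rot: [-90.0, -0.0, -160.0]
wrist_force: [0.3, -0.5, 0.4]
opening: 0.085
```

```bash
cat >> h.py <<'E'
def bub(c,name=None,zt=0.07):
    "bubble and vial (green disc) centres at height zt, world; returns bubble-vial world"
    im=c['color'];hsv=cv2.cvtColor(im,cv2.COLOR_BGR2HSV)
    g=cv2.inRange(hsv,(45,110,40),(75,255,255))
    best=None
    for k in cv2.findContours(g,cv2.RETR_EXTERNAL,cv2.CHAIN_APPROX_NONE)[0]:
        if len(k)<20: continue
        e=cv2.fitEllipse(cv2.convexHull(k)); p=pt(c,*e[0],z=.075)
        d=np.hypot(*(p[:2]-[.562,.002]))
        if d<.05 and (best is None or cv2.contourArea(k)>best[1]): best=(e,cv2.contourArea(k))
    e=best[0]; inner=np.zeros(g.shape,np.uint8)
    cv2.ellipse(inner,(e[0],(e[1][0]*.9,e[1][1]*.9),e[2]),255,-1)
    v=((hsv[...,1]<110)&(hsv[...,2]>110)&(inner>0)).astype(np.uint8)
    n,l,s,ce=cv2.connectedComponentsWithStats(v); i=1+np.argmax(s[1:,4])
    blk=((hsv[...,2]<70)&(inner>0)); ys,xs=np.nonzero(blk)
    b=pt(c,*ce[i],z=.07); o=pt(c,*e[0],z=.075)
    x,y=[int(a) for a in e[0]]
    if name: cv2.imwrite(f'pics/{name}.png',cv2.resize(im[max(0,y-45):y+45,max(0,x-60):x+60],None,fx=6,fy=6,interpolation=cv2.INTER_CUBIC))
    r=cv2.fitEllipse(np.stack([xs,ys],1).astype(np.float32)) if len(xs)>10 else None
    print('green',np.round(e,1) if 0 else e,'bub px',ce[i].round(1),s[i],'black px n',len(xs), 'vial',o.round(4),'bub',b.round(4),'diff mm',((b-o)[:2]*1e3).round(2))
E
python3 - <<'E'
from h import *
o=get_obs();print({k:np.round(o[k],4) for k in('time','q','ee_pos','tcp_rot','wrist_force','opening')})
c=cap('wrist','w3');t=cap('top','t3')
bub(c,'w3c');bub(t)
print(pt(t,308.7,234.3,.083))
h=cv2.resize(c['color'],(560,350));k=cv2.resize(cv2.imread('pics/w3c.png'),(467,350));cv2.imwrite('pics/w3m.png',cv2.resize(np.hstack([h,k]),(800,273)))
E
```

```text
{'time': np.float64(8.15), 'q': array([ 5.11400e-01, -7.99820e+00, -1.18509e+01,  8.61808e+01,
       -4.00000e-04,  1.60524e+02]), 'ee_pos': array([0.4613, 0.0041, 0.1479]), 'tcp_rot': array([-9.001080e+01, -3.170000e-02, -1.600127e+02]), 'wrist_force': array([ 0.2943, -0.4735,  0.3752]), 'opening': np.float64(0.085)}
green ((379.30767822265625, 67.76184844970703), (80.6683120727539, 88.6562271118164), 19.474475860595703) bub px [382.8  60.4] [371  48  24  26 498] black px n 94 vial [0.5607 0.0021 0.075 ] bub [0.5655 0.0011 0.07  ] diff mm [ 4.82 -1.03]
green ((309.4144287109375, 186.44342041015625), (21.37847137451172, 21.53934097290039), 53.473323822021484) bub px [309.3 184.3] [307 182   6   6  28] black px n 19 vial [0.5602 0.0029 0.075 ] bub [0.5649 0.0033 0.07  ] diff mm [4.72 0.38]
[0.4614657 0.004206  0.083    ]
```

View pics/w3m.png

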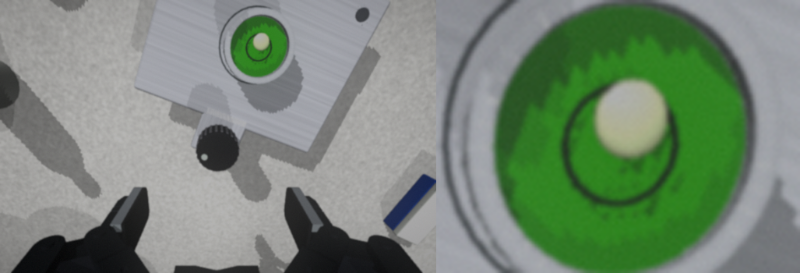

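The bubble sits about 5 mm toward the rear (+x), right against the ring's rear, so the knob needs about 2.3 rad clockwise. I first rewind joint 6 by −150°, at 148 mm height, and refine the knob position from the wrist view, where the knob is at about (320,223).

Run:
```python
from h import *
c=dict(np.load('w3.npz'))
im=c['color'][170:270,260:380]; g=cv2.cvtColor(im,cv2.COLOR_BGR2GRAY)
ys,xs=np.nonzero(g<45); print(xs.min()+260,xs.max()+260,ys.min()+170,ys.max()+170,np.median(xs)+260,np.median(ys)+170)
for u,v in [(320,223),(318,221)]: print(pt(c,u,v,.083),pt(c,u,v))
```

```text
289 349 184 248 321.0 218.0
[0.46245591 0.00227105 0.083     ] [0.46272753 0.00237534 0.08372755]
[0.4633026  0.00393197 0.083     ] [0.4636623  0.00406382 0.08397409]
```

>>> move_arm:
  deltas:
    - [[0, 0, 0, -8], [0, 0, 0, -16], [0, 0, 0, -24], [0, 0, 0, -32], [0, 0, 0, -40]]

```text
time: 8.75
ee_pos: [0.4628, 0.0041, 0.1481]
tcp_rot: [-90.0, -0.0, -119.7]
wrist_force: [0.1, 0.0, -0.4]
opening: 0.0846
```

>>> move_arm:
  deltas:
    - [[0, 0, 0, -8], [0, 0, 0, -16], [0, 0, 0, -24], [0, 0, 0, -32], [0, 0, 0, -40]]

```text
time: 9.25
ee_pos: [0.4628, 0.0041, 0.1481]
tcp_rot: [-90.0, 0.0, -79.7]
wrist_force: [-0.7, 0.1, -0.4]
opening: 0.085
```

>>> move_arm:
  deltas:
    - [[0, 0, 0, -8], [0, 0, 0, -16], [0, 0, 0, -24], [0, 0, 0, -32], [0, 0, 0, -40]]

```text
time: 9.75
ee_pos: [0.4628, 0.0041, 0.1481]
tcp_rot: [-90.0, 0.0, -39.7]
wrist_force: [-0.7, -0.7, 0.1]
opening: 0.0849
```

>>> move_arm:
  deltas:
    - [[0, 0, 0, -8], [0, 0, 0, -16], [0, 0, 0, -24], [0, 0, 0, -30], [0, 0, 0, -30]]

```text
time: 10.25
ee_pos: [0.4627, 0.0041, 0.1481]
tcp_rot: [-90.0, 0.0, -9.9]
wrist_force: [0.3, -0.9, -0.8]
opening: 0.0849
```

>>> move_arm:
  deltas:
    - [[0, 0.03, 0, 0], [0, 0.065, 0, 0], [0, 0.088, 0, 0], [0, 0.096, 0, 0], [0, 0.096, 0, 0]]

```text
time: 10.75
ee_pos: [0.4616, 0.0041, 0.0519]
tcp_rot: [-90.0, 0.1, -10.1]
wrist_force: [-0.1, 0.2, 0.9]
opening: 0.0849
```

>>> move_arm:
  deltas:
    - [[0, 0, 0, 0], [0, 0, 0, 0], [0, 0, 0, 0], [0, 0, 0, 0], [0, 0, 0, 0]]
  claw: 0.03
  newtons: 40

```text
time: 11.25
ee_pos: [0.4625, 0.0034, 0.0542]
tcp_rot: [-90.1, -0.1, -10.1]
wrist_force: [-1.9, -4.3, 6.4]
opening: 0.0388
```

>>> move_arm:
  deltas:
    - [[0, 0, 0, 0], [0, 0, 0, 0], [0, 0, 0, 0]]

```text
time: 11.55
ee_pos: [0.4625, 0.0034, 0.0542]
tcp_rot: [-90.1, -0.1, -10.1]
wrist_force: [-1.5, -5.1, 5.9]
opening: 0.0388
```

>>> move_arm:
  deltas:
    - [[0, 0, 0, 8], [0, 0, 0, 16], [0, 0, 0, 24], [0, 0, 0, 32], [0, 0, 0, 40]]

```text
time: 12.05
ee_pos: [0.4623, 0.0031, 0.0542]
tcp_rot: [-90.0, -0.2, -50.4]
wrist_force: [-2.8, -6.9, 6.9]
opening: 0.039
```

Run:
```python
from h import *
o=get_obs();print({k:np.round(o[k],3) for k in('time','q','wrist_force','torque','opening')})
for n in('top','wrist','side'):
    c=cap(n,n+'4')
    try: bub(c)
    except Exception as e: print(n,repr(e)[:90])
```

```text
{'time': np.float64(12.05), 'q': array([  0.468,  -6.819, -21.175,  75.564,  -0.145,  50.86 ]), 'wrist_force': array([-2.767, -6.909,  6.944]), 'torque': array([-1.456,  0.762,  0.097]), 'opening': np.float64(0.039)}
green ((309.50469970703125, 186.40785217285156), (21.450603485107422, 21.697057723999023), 59.75759506225586) bub px [309.2 184.6] [307 182   5   6  23] black px n 16 vial [0.5602 0.0027 0.075 ] bub [0.5644 0.0036 0.07  ] diff mm [4.14 0.87]
wrist ValueError('attempt to get argmax of an empty sequence')
green ((308.5306701660156, 211.07447814941406), (7.366091251373291, 16.082334518432617), 88.93801879882812) bub px [306.9 211.8] [304 210   7   5  27] black px n 0 vial [0.5582 0.0082 0.075 ] bub [0.5631 0.0049 0.07  ] diff mm [ 4.91 -3.32]
```

The wrist torque reads 0.097 N m, so the knob is turning and the bubble is starting to move. I continue.

>>> move_arm:
  deltas:
    - [[0, 0, 0, 8], [0, 0, 0, 16], [0, 0, 0, 24], [0, 0, 0, 32], [0, 0, 0, 40]]

```text
time: 12.7
ee_pos: [0.4619, 0.0029, 0.0542]
tcp_rot: [-90.0, -0.2, -90.4]
wrist_force: [-5.0, -6.8, 8.0]
opening: 0.0389
```

>>> move_arm:
  deltas:
    - [[0, 0, 0, 8], [0, 0, 0, 16], [0, 0, 0, 24], [0, 0, 0, 32], [0, 0, 0, 40]]

```text
time: 13.2
ee_pos: [0.4616, 0.0031, 0.0542]
tcp_rot: [-89.9, -0.1, -130.4]
wrist_force: [-7.2, -6.4, 10.1]
opening: 0.0389
```

>>> move_arm:
  deltas:
    - [[0, 0, 0, 8], [0, 0, 0, 8], [0, 0, 0, 8], [0, 0, 0, 8], [0, 0, 0, 8]]

```text
time: 13.7
ee_pos: [0.4615, 0.0031, 0.0542]
tcp_rot: [-89.9, -0.1, -138.1]
wrist_force: [-7.6, -6.4, 9.9]
opening: 0.0391
```

Run:
```python
from h import *
o=get_obs();print({k:np.round(o[k],3) for k in('time','q','wrist_force','torque','opening')})
for n in('wrist','top'):
    c=cap(n,n+'5')
    try: bub(c,n+'5c')
    except Exception as e: print(n,repr(e)[:90])
```

```text
{'time': np.float64(13.7), 'q': array([ 4.65000e-01, -6.83400e+00, -2.11890e+01,  7.56480e+01,
       -1.21000e-01,  1.38545e+02]), 'wrist_force': array([-7.574, -6.373,  9.903]), 'torque': array([-1.096,  1.569, -0.065]), 'opening': np.float64(0.039)}
green ((510.66046142578125, 113.46318054199219), (122.79183959960938, 151.13296508789062), 37.93144607543945) bub px [510.1 116.4] [ 490   97   41   40 1257] black px n 591 vial [0.5607 0.0038 0.075 ] bub [0.5615 0.0009 0.07  ] diff mm [ 0.73 -2.91]
green ((309.4415588378906, 186.3712158203125), (21.560575485229492, 21.696537017822266), 50.60487747192383) bub px [309.1 185.9] [307 184   5   5  22] black px n 54 vial [0.5603 0.0028 0.075 ] bub [0.5616 0.0037 0.07  ] diff mm [1.26 0.92]
```

View pics/wrist5c.png

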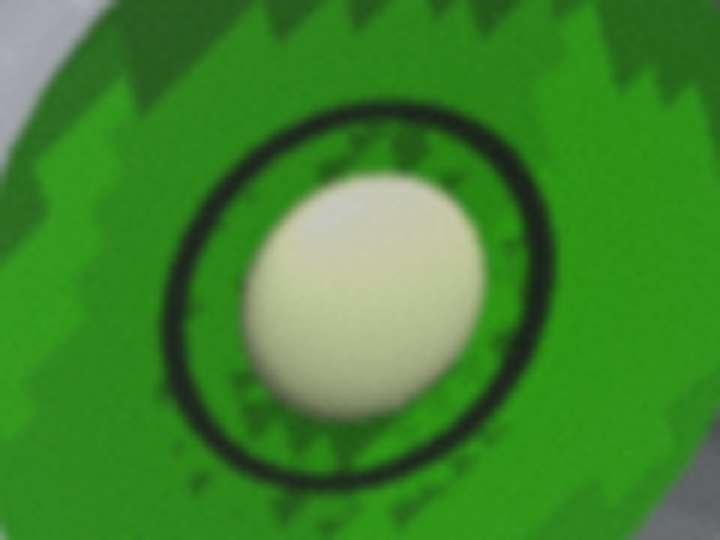

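In the crop the ring centre is at about (359,295) and the bubble at about (365,296), so the bubble is centred to within roughly 0.5 mm. I release the knob and lift.

>>> move_arm:
  deltas:
    - [[0, 0, 0, 0], [0, 0, 0, 0], [0, 0, 0, 0], [0, 0, 0, 0], [0, 0, 0, 0]]
  claw: 0.085

```text
time: 14.3
ee_pos: [0.4619, 0.0042, 0.0527]
tcp_rot: [-90.0, 0.0, -138.0]
wrist_force: [-1.1, -0.6, 0.0]
opening: 0.085
```

>>> move_arm:
  deltas:
    - [[0, -0.02, 0, 0], [0, -0.05, 0, 0], [0, -0.08, 0, 0], [0, -0.096, 0, 0], [0, -0.096, 0, 0]]

```text
time: 14.8
ee_pos: [0.4631, 0.0042, 0.1511]
tcp_rot: [-89.9, 0.2, -138.0]
wrist_force: [-0.6, 0.1, 0.6]
opening: 0.0849
```

>>> move_arm:
  deltas:
    - [[0, 0, 0, 0], [0, 0, 0, 0], [0, 0, 0, 0], [0, 0, 0, 0], [0, 0, 0, 0]]
  claw: 0

```text
time: 15.3
ee_pos: [0.4617, 0.0041, 0.1483]
tcp_rot: [-90.0, -0.0, -138.0]
wrist_force: [-0.9, -0.2, -0.6]
opening: 0.0121
```

Run:
```python
from h import *
o=get_obs();print({k:np.round(o[k],4) for k in('time','q','ee_pos','tcp_rot','wrist_force','torque','opening')})
for n in('wrist','top'):
    c=cap(n,n+'6'); bub(c,n+'6c')
```

```text
{'time': np.float64(15.3), 'q': array([ 5.099000e-01, -7.937900e+00, -1.174640e+01,  8.623180e+01,
        8.000000e-04,  1.385257e+02]), 'ee_pos': array([0.4617, 0.0041, 0.1483]), 'tcp_rot': array([-9.002730e+01, -2.960000e-02, -1.380157e+02]), 'wrist_force': array([-0.8684, -0.1536, -0.6334]), 'torque': array([ 0.0141, -0.034 ,  0.023 ]), 'opening': np.float64(0.0121)}
green ((430.3283996582031, 104.04727172851562), (74.83866882324219, 85.26836395263672), 33.79743194580078) bub px [430.1 105. ] [419  93  23  25 452] black px n 106 vial [0.5606 0.0026 0.075 ] bub [0.561 0.001 0.07 ] diff mm [ 0.37 -1.61]
green ((309.43646240234375, 186.28085327148438), (21.629682540893555, 21.72871971130371), 31.757129669189453) bub px [309.2 186.1] [307 184   6   5  25] black px n 24 vial [0.5605 0.0028 0.075 ] bub [0.5612 0.0035 0.07  ] diff mm [0.71 0.68]
```

View pics/wrist6c.png

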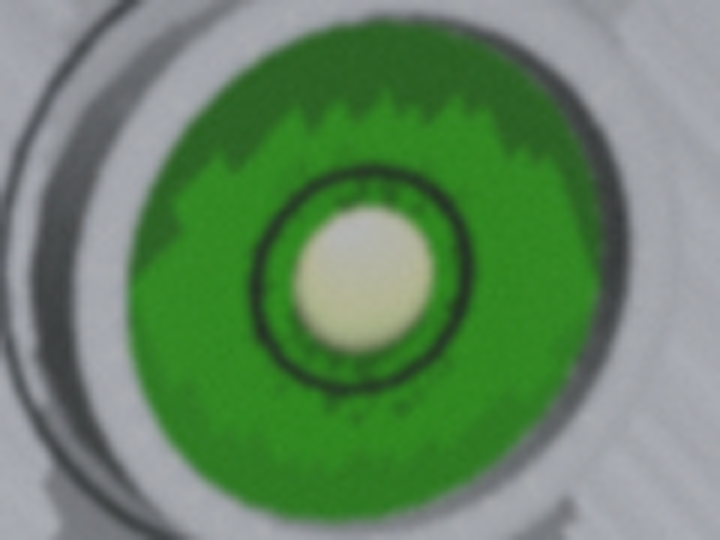

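After release the ring centre is at about (362,280) and the bubble at (364,280): centred and at rest. Now I move above the level with the fingers shut and press gently.

>>> move_arm:
  deltas:
    - [[-0.022, 0, 0.02, 0], [-0.048, 0, 0.044, 0], [-0.067, 0, 0.062, 0], [-0.072, 0, 0.067, 0], [-0.072, 0, 0.067, 0]]

```text
time: 15.9
ee_pos: [0.5604, 0.0024, 0.1481]
tcp_rot: [-90.1, -0.1, -138.0]
wrist_force: [-0.6, -0.8, 0.1]
opening: -0.0001
```

>>> move_arm:
  deltas:
    - [[0, 0.02, 0, 0], [0, 0.045, 0, 0], [0, 0.06, 0, 0], [0, 0.067, 0, 0], [0, 0.067, 0, 0]]

```text
time: 16.4
ee_pos: [0.5595, 0.0025, 0.0814]
tcp_rot: [-90.0, -0.0, -138.0]
wrist_force: [0.3, -0.5, 0.1]
opening: 0.0
```

>>> move_arm:
  deltas:
    - [[0, 0.001, 0, 0], [0, 0.002, 0, 0], [0, 0.003, 0, 0], [0, 0.003, 0, 0]]

```text
time: 16.8
ee_pos: [0.5604, 0.0025, 0.079]
tcp_rot: [-90.0, 0.0, -138.0]
wrist_force: [0.0, -0.1, 0.9]
opening: 0.0003
```

>>> move_arm:
  deltas:
    - [[0, 0.001, 0, 0], [0, 0.002, 0, 0], [0, 0.003, 0, 0], [0, 0.003, 0, 0]]

```text
time: 17.2
ee_pos: [0.5602, 0.0025, 0.0756]
tcp_rot: [-90.0, -0.0, -138.0]
wrist_force: [-0.6, -0.1, 0.5]
opening: -0.0001
```

>>> move_arm:
  deltas:
    - [[0, 0.0005, 0, 0], [0, 0.001, 0, 0], [0, 0.001, 0, 0], [0, 0.001, 0, 0]]

```text
time: 17.6
ee_pos: [0.5603, 0.0025, 0.075]
tcp_rot: [-90.0, 0.0, -138.0]
wrist_force: [-1.4, 0.3, 3.5]
opening: -0.0001
```

>>> move_arm:
  deltas:
    - [[0, 0.0005, 0, 0], [0, 0.001, 0, 0], [0, 0.001, 0, 0], [0, 0.001, 0, 0]]

```text
time: 18.0
ee_pos: [0.5603, 0.0025, 0.075]
tcp_rot: [-90.0, 0.0, -138.0]
wrist_force: [-4.7, 0.2, 10.7]
opening: 0.0004
```

>>> move_arm:
  deltas:
    - [[0.0003, 0, -0.0003, 0], [0.0003, 0, -0.0003, 0], [0.0003, 0, -0.0003, 0], [0.0003, 0, -0.0003, 0], [0.0003, 0, -0.0003, 0]]

```text
time: 18.5
ee_pos: [0.5603, 0.0025, 0.075]
tcp_rot: [-89.9, 0.1, -138.0]
wrist_force: [-3.3, -0.4, 9.5]
opening: -0.0
```

>>> move_arm:
  deltas:
    - [[0, 0, 0, 0], [0, 0, 0, 0], [0, 0, 0, 0], [0, 0, 0, 0], [0, 0, 0, 0]]

```text
time: 19.0
ee_pos: [0.5603, 0.0025, 0.075]
tcp_rot: [-89.9, 0.1, -138.0]
wrist_force: [-2.4, -0.9, 9.5]
opening: 0.0002
```

Run:
```python
from h import *
for n in('wrist','top','side'):
    c=cap(n,n+'7')
    try: bub(c,n+'7c')
    except Exception as e: print(n,repr(e)[:90])
    o=get_obs();print({k:np.round(o[k],4) for k in('time','ee_pos','wrist_force','opening')})
w=cv2.imread('pics/wrist7.png');s=cv2.imread('pics/side7.png')[170:260,250:394]
cv2.imwrite('pics/m7.png',cv2.resize(np.hstack([w,cv2.resize(s,(640,400))]),(800,250)))
```

```text
green ((318.794921875, 270.8000793457031), (82.67174530029297, 101.72240447998047), 89.22394561767578) bub px [310.3 306.3] [310 306   2   2   3] black px n 1566 vial [0.563  0.0032 0.075 ] bub [ 0.5435 -0.0088  0.07  ] diff mm [-19.54 -12.03]
{'time': np.float64(19.05), 'ee_pos': array([0.5603, 0.0025, 0.075 ]), 'wrist_force': array([-2.3558, -0.4903,  9.7854]), 'opening': np.float64(-0.0003)}
top TypeError("'NoneType' object is not subscriptable")
{'time': np.float64(19.1), 'ee_pos': array([0.5603, 0.0025, 0.075 ]), 'wrist_force': array([-2.3635,  0.3155, 10.7591]), 'opening': np.float64(-0.0001)}
side TypeError("'NoneType' object is not subscriptable")
{'time': np.float64(19.15), 'ee_pos': array([0.5603, 0.0025, 0.0751]), 'wrist_force': array([-3.065 , -0.1692,  9.0255]), 'opening': np.float64(-0.0004)}
```

View pics/m7.png

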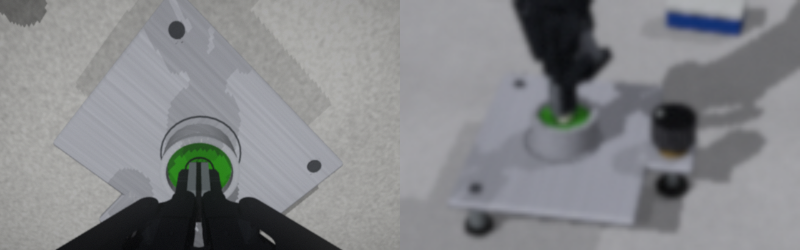

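The fingers press near the middle of the vial and the force holds at 9–11 N, but they mostly hide the bubble. I take one enlarged crop of what is visible.

Run:
```python
from h import *
w=cv2.imread('pics/wrist7.png')[220:320,260:380];s=cv2.imread('pics/side7.png')[200:230,290:326]
cv2.imwrite('pics/m8.png',np.hstack([cv2.resize(x,(400,333),interpolation=cv2.INTER_CUBIC) for x in(w,s)]))
```

```text
(no output)
```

View pics/m8.png

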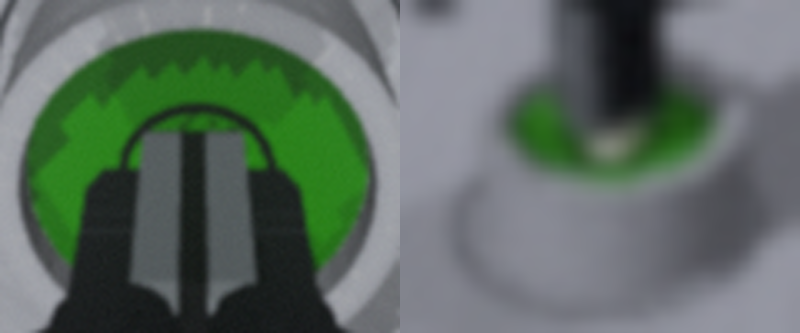

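The bubble is hidden by the fingers. I re-press 17 mm off-centre, still on the top and inside the level's base, so the bubble stays visible.

>>> move_arm:
  deltas:
    - [[0, -0.003, 0, 0], [0, -0.006, 0, 0], [0.008, -0.006, 0, 0], [0.017, -0.006, 0, 0], [0.017, -0.006, 0, 0]]

```text
time: 19.65
ee_pos: [0.5461, -0.0097, 0.0796]
tcp_rot: [-90.0, -0.0, -138.1]
wrist_force: [-0.4, 0.5, -0.1]
opening: 0.0001
```

>>> move_arm:
  deltas:
    - [[0, 0.002, 0, 0], [0, 0.0035, 0, 0], [0, 0.0045, 0, 0], [0, 0.005, 0, 0], [0, 0.005, 0, 0]]

```text
time: 20.15
ee_pos: [0.5472, -0.0088, 0.075]
tcp_rot: [-90.0, -0.0, -138.0]
wrist_force: [-2.8, -0.9, 4.5]
opening: -0.0001
```

>>> move_arm:
  deltas:
    - [[0, 0.0005, 0, 0], [0, 0.0008, 0, 0], [0, 0.0008, 0, 0], [0, 0.0008, 0, 0], [0, 0.0008, 0, 0]]

```text
time: 20.65
ee_pos: [0.5472, -0.0088, 0.075]
tcp_rot: [-90.0, 0.0, -138.0]
wrist_force: [-4.8, -0.7, 10.0]
opening: 0.0001
```

>>> move_arm:
  deltas:
    - [[0, 0, 0, 0], [0, 0, 0, 0], [0, 0, 0, 0], [0, 0, 0, 0], [0, 0, 0, 0]]

```text
time: 21.15
ee_pos: [0.5472, -0.0088, 0.075]
tcp_rot: [-90.0, 0.0, -138.0]
wrist_force: [-4.1, -0.1, 9.9]
opening: -0.0003
```

>>> move_arm:
  deltas:
    - [[0, 0, 0, 0], [0, 0, 0, 0], [0, 0, 0, 0], [0, 0, 0, 0], [0, 0, 0, 0]]

```text
time: 21.65
ee_pos: [0.5472, -0.0088, 0.075]
tcp_rot: [-90.0, 0.0, -138.0]
wrist_force: [-4.5, 0.1, 10.4]
opening: 0.0002
```

Run:
```python
from h import *
c=cap('wrist','w9')
for i in range(3):
    o=get_obs();print({k:np.round(o[k],4) for k in('time','ee_pos','wrist_force','opening')}); camera('top')
cv2.imwrite('pics/w9c.png',cv2.resize(c['color'][190:350,220:440],None,fx=3.5,fy=3.5,interpolation=cv2.INTER_CUBIC))
```

```text
{'time': np.float64(21.7), 'ee_pos': array([ 0.5472, -0.0088,  0.075 ]), 'wrist_force': array([-6.2841, -0.2572, 10.2716]), 'opening': np.float64(0.0002)}
{'time': np.float64(21.75), 'ee_pos': array([ 0.5472, -0.0088,  0.075 ]), 'wrist_force': array([-5.1   ,  0.4657, 10.4134]), 'opening': np.float64(0.0001)}
{'time': np.float64(21.8), 'ee_pos': array([ 0.5472, -0.0088,  0.075 ]), 'wrist_force': array([-4.2293,  0.2996, 10.327 ]), 'opening': np.float64(-0.0002)}
```

View pics/w9c.png

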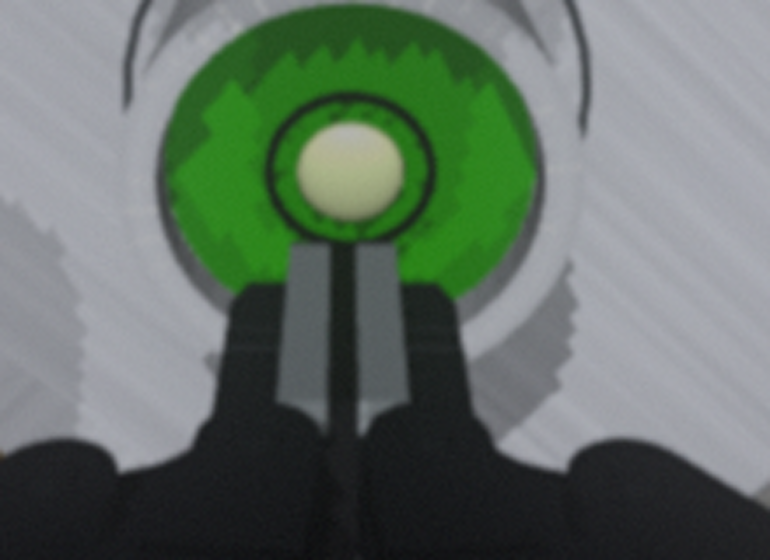

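The bubble (350,171) is centred in the ring (350,170) under a steady 10 N. I hand in.

```bash
python3 -c "
from h import *
job_done(); o=get_obs(); print(o['time'],o['wrist_force'])"
```

```text
the job is handed in; nothing more can be done
the job is handed in; nothing more can be done
```

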